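Clear a saucer and stand the sample containers in their saucers

TASK

A beaker has been left standing in the largest of the three round white saucers: move it to the middle of the square white tile, to free the saucer. Stand the three screw-capped containers near it in the saucers by size: the large bottle in the largest saucer, the small bottle in the middle one and the vial in the smallest. Set everything down upright without dropping it, and leave the small empty beaker and the timer where they are.

Things in the scene. Friction and masses are not known exactly. Their poses are not given: they have to be found in the camera images.
- saucer_small: Fixed round white saucer (the smallest of three; for the vial), outer diameter 52 mm, with a flat floor 42 mm wide, 3 mm above the bench, inside a plain rim whose top is 9 mm above the bench. Origin: centre of its underside, at bench height; z up.
- saucer_medium: Fixed round white saucer (the middle one of three; for the small bottle), outer diameter 78 mm, with a flat floor 67 mm wide, 3 mm above the bench, inside a plain rim whose top is 9 mm above the bench. Origin: centre of its underside, at bench height; z up.
- saucer_large: Fixed round white saucer (the largest of three; for the large bottle), outer diameter 92 mm, with a flat floor 82 mm wide, 3 mm above the bench, inside a plain rim whose top is 9 mm above the bench. Origin: centre of its underside, at bench height; z up. At the start the beaker stands in it.
- tile: Fixed square white tile, 78 x 78 x 6 mm, for the beaker. Origin: centre of its underside, at bench height (its top is 6 mm higher); x and y run along its edges.
- beaker: Clear beaker with beige contents up to part of its height, 54 mm diameter at the rim, foot about 48 mm, 70 mm tall, about 0.09 kg, loose; it starts in the largest saucer. It can be gripped round its outside, 35 to 60 mm above its foot, about 54 mm wide. Origin: centre of its underside; z is its upright axis.
- large_bottle: Translucent bottle with pale contents and a blue screw cap, 62 mm diameter, 122 mm tall, about 0.36 kg, loose, upright on the bench. Grip the cap (fixed to it; 40 mm wide, 103 to 122 mm above the foot) with fingertips above 103 mm, as the shoulder below widens to 56 mm; or the body below 84 mm. Origin: centre of its underside; z is its upright axis.
- small_bottle: White plastic bottle with a white screw cap, 48 mm diameter, 87 mm tall, about 0.12 kg, loose, upright on the bench. The cap and shoulder, from 60 to 87 mm above the foot, are up to 44 mm wide, and can be gripped with the fingertips above 60 mm; the cap is fixed to the bottle. Origin: centre of its underside; z is its upright axis.
- vial: Small clear screw vial with beige contents and a blue cap, 23 mm diameter, 52 mm tall, about 0.025 kg, loose, upright on the bench. Grip it round its body 15 to 40 mm above the foot. Origin: centre of its underside; z is its upright axis.
- empty_beaker: Small clear empty beaker, 46 mm diameter, 56 mm tall, loose, standing on the bench: a bystander to leave where it is. Origin: centre of its underside; z is its upright axis.
- countdown_timer: White bench timer with a display and three keys, 60 x 66 x 21 mm, loose, lying on the bench: a bystander to leave where it is. Origin: centre of its underside; z up.
Mind the look-alikes: they are no part of the job. What is shaped like the large_bottle but purple is not meant.

How it is judged:
By the outcome, as a careful person would: the job done as asked, in the order asked, and still so for the second after the job is handed in, with the robot touching nothing.
It also fails if it takes over 99 s, if anything falls off the work surface, if the arm or the gripper's body presses on something with over 40 N, if the wrist force passes 120 N, or if a joint passes its speed limit or range.

ROBOT

A 6-joint arm with a two-finger parallel gripper is mounted at the origin on a cart in front of the work surface, level with it; the furniture and walls round the work are solid. World frame = base frame: x ahead of the robot, y to its left, z up, the work surface at z = 0. Lengths are in m, angles in rad, forces in N, time in s.
With the tool pointing down it reaches from about 0.375 to 0.925 m from the base axis. Payload 5.7 kg.
Tool frame: the origin (TCP) lies midway between the tips of the shut fingers; the grasp point (between the pads) lies 19 mm behind it; z points along the fingers, y is the direction in which the jaws open and shut (so a half turn about z gives the same grasp; the last joint's range is limited). The gripper opens to 85 mm and grips with 20 to 120 N. Pads are 22 mm wide; open, the fingers measure 114 mm over their backs; the gripper's body (76 mm by 85 mm) begins 54 mm behind the grasp point. The pads swing forward as they close: fully open they stand 13 mm farther back than shut.
Start: joints at [-1.338, 0.359, 1.51, -0, 1.272, -0.115], TCP at [0.204, -0.564, 0.231] pointing down, gripper open.
Joint ranges: [-2.97, 2.97], [-1.01, 2.36], [0.21, 2.38], [-0.96, 4.11], [0.2, 2.71], [-2.98, 2.98]. Speed limits (rad/s): [2.39, 2.39, 3.14, 3.14, 3.14, 3.14].

INTERFACE

Orientations are given as a 3x3 rotation matrix whose columns are the frame's x, y, z axes.
In Python, from workcell import readout, eyes, ticket gives the robot as it stands.
- The arm moves only by the tool apply_moves, never from a script. Its argument "steps" is a list of rows, each a list of 6 numbers: the shift along the tool's x, y, z in mm, then the turn, a rotation vector about the tool's x, y, z in rad. In form: [[tx, ty, tz, ax, ay, az], ...]. A call has 1 to 20 rows; each row is the pose to reach, as a shift and turn from the pose measured when the call began, along the tool's axes at that moment; what a row does not reach only later rows make up. A row lasts 1/12 s, in which the tool goes at most 41.7 mm and 7.16 degrees, less where a joint would pass 70% of its speed; a pose out of reach is approached as far as the arm can. A call with a gripper value outside its range is refused whole. "grip" is the closure, from 0 (fully open) to 1 (shut), set as the call begins (left out, the last holds). The fingers move at their own pace and stop on an object; "grip_force" is the grip in N (left out, the last holds). Time passes only in rows, so rows that repeat a pose let the fingers close. It gives the time, the measured TCP pose, the force and the opening at its end, in the units of the state.
- readout.get_obs(): the state, without advancing time (a new reading comes with each control period).
- eyes.grab_frame(name): name is "scene" or "top"; returns a dict with "image" (480x640x3 uint8, red, green, blue), "mtx" (3x3 intrinsics, pixels), "dist_coeffs" ([k1, k2, p1, p2, k3] as OpenCV has them; the pictures are not rectified), "origin" and "orientation" of the camera in the world. Camera axes: x right, y up, looking along -z (the intrinsics and any distortion apply to the point x, -y, -z); pixel columns grow to the right and rows downward; lengths in m; the calibration is good to about 2 mm. A picture is of the moment at which its call begins. There is no depth.
- ticket.close_job(): hands the job in, once; it reports no verdict.
The state is a dict: "clock": time; "joint_pos": joint angles; "joint_vel": joint speeds; "tau": joint torques, N m; "tcp_pos": TCP position; "tool_rot": TCP orientation; "force": force on the tool from outside, world axes, zero at the start; "moment": the same for the moment, N m; "grip_width": finger opening in m.
Only numpy, scipy, OpenCV 4.12 (cv2) and the standard library are available. Lean on these libraries where they do the work, as an engineer would, in place of code of your own. Each camera call takes 0.05 s, during which the arm holds its last target. There are 200 camera calls.

## Working session

There is one attempt and no reset: what is moved stays moved. The work goes in short steps, Python scripts to look and compute and a tool call to move; the robot and the scene stay as the last step left them, time stands still between calls to the robot, and variables do not carry over. Pictures are saved under pics/ and viewed, about 12 in all and at most 16, crops included, and the job is handed in when it is done.

Besides the shell and the picture viewer there is one more tool, called after "Emit:" as a command line: name --pt "numbers of a row" for each row, then --argument value for the rest. apply_moves: Moves the arm, as the interface text tells. Its arguments: {"type":"object","properties":{"steps":{"type":"array","items":{"type":"array","items":{"type":"number"}}},"grip":{"type":"number"},"grip_force":{"type":"number"}},"required":["steps"]}

```bash
ls; mkdir -p pics
cat > h.py <<'E'
import numpy as np, cv2
from workcell import readout, eyes, ticket
def grab(name):
    f=eyes.grab_frame(name); return f
def ray(f,uv):
    p=cv2.undistortPoints(np.array([[uv]],float),np.array(f["mtx"],float),np.array(f["dist_coeffs"],float))[0,0]
    d=np.array(f["orientation"])@np.array([p[0],-p[1],-1.0]); return np.array(f["origin"]),d/np.linalg.norm(d)
def onz(f,uv,z):
    o,d=ray(f,uv); return o+d*(z-o[2])/d[2]
def proj(f,P):
    c=np.array(f["orientation"]).T@(np.array(P,float)-np.array(f["origin"])); c=np.array([c[0],-c[1],-c[2]])
    return cv2.projectPoints(c.reshape(1,1,3),np.zeros(3),np.zeros(3),np.array(f["mtx"],float),np.array(f["dist_coeffs"],float))[0][0,0]
def save(f,fn,crop=None,s=1):
    im=f["image"]
    if crop: u0,v0,u1,v1=crop; im=im[v0:v1,u0:u1]
    cv2.imwrite(fn,cv2.resize(im,None,fx=s,fy=s,interpolation=cv2.INTER_CUBIC)[...,::-1])
E
python3 - <<'E'
from h import *
import pickle
d={}
for n in("scene","top"):
    f=grab(n); d[n]=f; save(f,f"pics/{n}0.png"); print(n,np.round(f["origin"],3),np.round(f["orientation"],3).tolist(),f["dist_coeffs"],f["mtx"])
pickle.dump(d,open("f0.pkl","wb"))
o=readout.get_obs(); print(o["clock"],np.round(o["tool_rot"],3),o["tcp_pos"],o["grip_width"])
E
```

```text
pics
scene [0.098 0.497 0.47 ] [[-0.722, 0.356, -0.593], [-0.691, -0.362, 0.625], [0.008, 0.862, 0.507]] [-0.04566646  0.          0.          0.          0.        ] [[452.046191     0.         315.42803323]
 [  0.         452.046191   241.28157491]
 [  0.           0.           1.        ]]
top [ 0.456 -0.032  0.859] [[0.016, 0.989, -0.148], [-1.0, 0.015, -0.011], [-0.009, 0.149, 0.989]] [-0.07720713  0.          0.          0.          0.        ] [[483.0881038    0.         316.27906632]
 [  0.         483.0881038  234.88506338]
 [  0.           0.           1.        ]]
0.1 [[ 0.94   0.341 -0.   ]
 [ 0.341 -0.94   0.002]
 [ 0.    -0.002 -1.   ]] [ 0.20435375 -0.56347008  0.23052693] 0.08553800066872619
```

View pics/scene0.png

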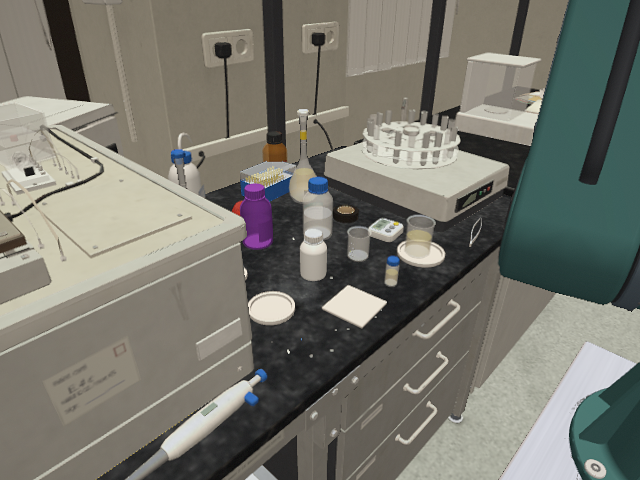

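View pics/top0.png

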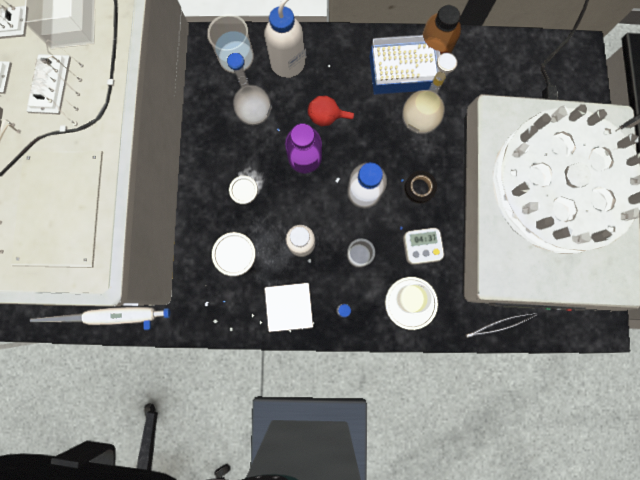

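Top view: large bottle with blue cap (370,175), with the purple look-alike at (304,147) not meant. Small bottle (300,237), vial (344,311), empty beaker (361,252), timer (423,246), filled beaker in the large saucer (411,302), medium saucer (233,254), presumed small saucer (243,189), tile (289,307). I'll measure these and check an enlarged crop.

Run:
```python
from h import *
import pickle
d=pickle.load(open("f0.pkl","rb")); T=d["top"]; im=T["image"]
save(T,"pics/crop0.png",(180,120,480,345),2.6)
hsv=cv2.cvtColor(im,cv2.COLOR_RGB2HSV)
def comp(mask,uv,r):
    m=np.zeros(mask.shape,np.uint8); cv2.circle(m,uv,r,1,-1); m=(m&mask.astype(np.uint8))
    cs,_=cv2.findContours(m,cv2.RETR_EXTERNAL,cv2.CHAIN_APPROX_NONE); return max(cs,key=cv2.contourArea)
bright=(hsv[...,2]>120)
def world(c,z): return np.array([onz(T,p[0].astype(float),z)[:2] for p in c],np.float32)
def circ(name,mask,uv,r,z):
    c=cv2.convexHull(comp(mask,uv,r)); c=world(c,z)
    e=cv2.fitEllipse(c); (mx,rr)=cv2.minEnclosingCircle(c); print(name,"ell",np.round(e[0],4),np.round(e[1],4),"encl",np.round(mx,4),round(2*rr,4))
circ("S",bright,(243,189),17,.009);circ("M",bright,(233,254),28,.009);circ("L",bright,(411,302),33,.009)
c=comp(bright,(289,307),38); w=world(c,.006); print("tile",cv2.minAreaRect(w))
blue=(hsv[...,0]>98)&(hsv[...,0]<125)&(hsv[...,1]>120)&(hsv[...,2]>60)
circ("Lcap",blue,(370,175),20,.115);circ("vialcap",blue,(344,311),12,.048)
circ("Sbottle",bright,(300,237),20,.08)
circ("purple",(hsv[...,0]>130)&(hsv[...,0]<160)&(hsv[...,1]>100),(302,135),16,.115)
for n,uv,z in(("beaker",(413,299),.05),("empty",(361,250),.056),("timer",(424,246),.02)): print(n,onz(T,uv,z))
```

```text
S ell [0.6682 0.111 ] [0.0538 0.0587] encl [0.6681 0.1115] 0.0585
M ell [0.5482 0.1253] [0.0782 0.0786] encl [0.5482 0.1251] 0.079
L ell [ 0.4666 -0.1898] [0.0922 0.0926] encl [ 0.4666 -0.1898] 0.093
tile ((0.4553057551383972, 0.02504453808069229), (0.0817650780081749, 0.07963285595178604), 8.176680564880371)
Lcap ell [ 0.6658 -0.1067] [0.0368 0.0436] encl [ 0.6663 -0.1054] 0.0434
vialcap ell [ 0.4522 -0.0713] [0.0196 0.0217] encl [ 0.4524 -0.0709] 0.0216
Sbottle ell [0.5652 0.0037] [0.0461 0.0509] encl [0.5647 0.004 ] 0.051
purple ell [0.7272 0.002 ] [0.0465 0.0493] encl [0.7267 0.0016] 0.0508
beaker [ 0.47219753 -0.18514275  0.05      ]
empty [ 0.55235531 -0.09771721  0.056     ]
timer [ 0.56529243 -0.21125102  0.02      ]
```

View pics/crop0.png

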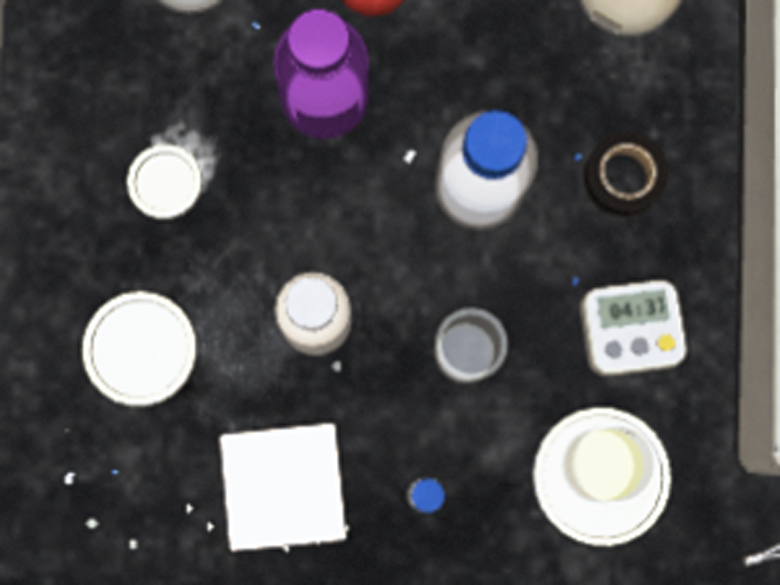

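The crop confirms identities: the blue-capped translucent bottle is the large bottle (purple one at crop (320,70) is not it), and the small saucer is at crop (165,181) beside spilled powder. I'll refine using the second view.

Run:
```python
from h import *
import pickle
d=pickle.load(open("f0.pkl","rb")); T=d["top"];S=d["scene"]
save(S,"pics/crop1.png",(290,170,460,300),4.6)
c=lambda u,v:(u/2.6+180-.3,v/2.6+120-.3)
for n,uv,z in(("small saucer",c(165,181),.009),("Lcap top",c(496,143),.122),("Scap top",c(312,301),.087),("vial top",c(428,494),.052),("beaker rim",c(609,464),.073)):
    p=onz(T,uv,z); print(n,np.round(p,4),"scene px",np.round(proj(S,p),1))
```

```text
small saucer [0.6654 0.1118 0.009 ] scene px [233.3 272.4]
Lcap top [ 0.6639 -0.107   0.122 ] scene px [318.4 180.3]
Scap top [0.5708 0.0039 0.087 ] scene px [313.2 231.7]
vial top [ 0.4531 -0.0708  0.052 ] scene px [392.4 257.8]
beaker rim [ 0.4731 -0.1823  0.073 ] scene px [419.3 221.5]
```

View pics/crop1.png

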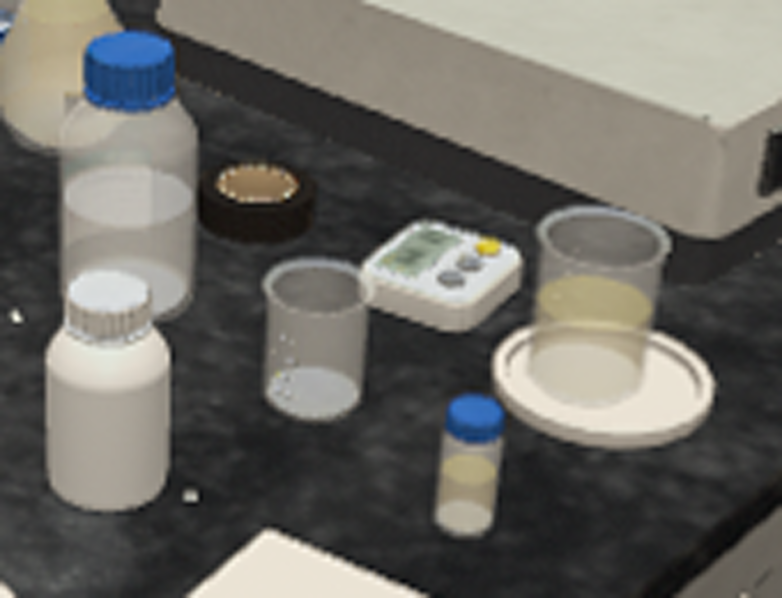

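```bash
cat >> h.py <<'E'
def to(*targets):
    o=readout.get_obs(); R=np.array(o["tool_rot"]); p=np.array(o["tcp_pos"])
    for t in targets: print(t,"->",np.round(R.T@(np.array(t)-p)*1000,1))
E
python3 -c "
from h import *
to((.473,-.184,.231),(.473,-.184,.11),(.473,-.184,.032))"
```

```text
(0.473, -0.184, 0.231) -> [ 381.9 -265.2    0. ]
(0.473, -0.184, 0.11) -> [ 381.9 -265.   121. ]
(0.473, -0.184, 0.032) -> [ 381.9 -264.8  199. ]
```

Emit:
apply_moves --pt "32 -22 0 0 0 0" --pt "64 -44 0 0 0 0" --pt "96 -66 0 0 0 0" --pt "127 -88 0 0 0 0" --pt "159 -110 0 0 0 0" --pt "191 -133 0 0 0 0" --pt "223 -155 0 0 0 0" --pt "255 -177 0 0 0 0" --pt "286 -199 0 0 0 0" --pt "318 -221 0 0 0 0" --pt "350 -243 0 0 0 0" --pt "382 -265 0 0 0 0" --pt "382 -265 0 0 0 0" --pt "382 -265 0 0 0 0" --pt "382 -265 30 0 0 0" --pt "382 -265 60 0 0 0" --pt "382 -265 90 0 0 0" --pt "382 -265 121 0 0 0" --pt "382 -265 121 0 0 0" --pt "382 -265 121 0 0 0" --grip 0

```text
clock: 1.77
tcp_pos: [0.471, -0.1843, 0.109]
tool_rot: [[0.941, 0.339, -0.005], [0.339, -0.941, 0.004], [-0.003, -0.005, -1.0]]
force: [0.0, 0.2, 0.0]
grip_width: 0.0853
```

Run:
```python
from h import *
to((.473,-.184,.032)); o=readout.get_obs(); print(o["clock"],o["tcp_pos"])
T=grab("top");S=grab("scene")
a=S["image"][150:330,330:530]; b=T["image"][215:370,330:500]
a=cv2.resize(a,(500,450));b=cv2.resize(b,(300,274)); c=np.zeros((450,800,3),np.uint8);c[:,:500]=a;c[:274,500:]=b
cv2.imwrite("pics/b1.png",c[...,::-1])
```

```text
(0.473, -0.184, 0.032) -> [ 2.2  0.8 77. ]
1.7667 [ 0.47103125 -0.1842548   0.1089645 ]
```

View pics/b1.png

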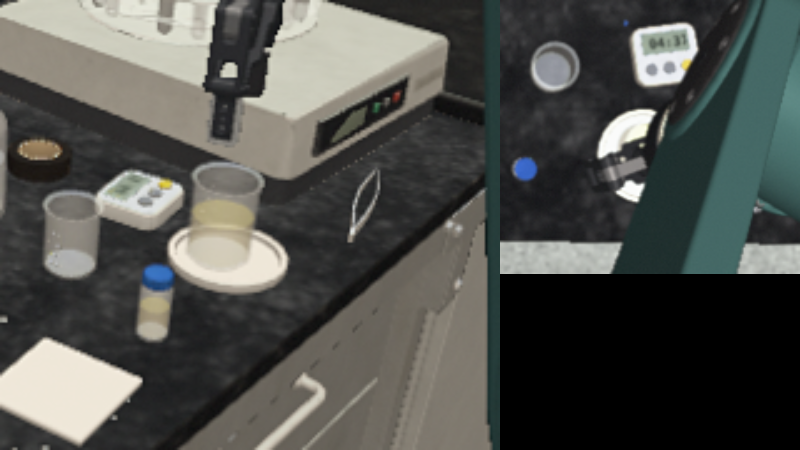

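The picture shows the open fingers above the beaker, lined up horizontally (finger at crop u=228, beaker rim centre u=228). I'll descend and grip.

Emit:
apply_moves --pt "2 1 15 0 0 0" --pt "2 1 30 0 0 0" --pt "2 1 45 0 0 0" --pt "2 1 60 0 0 0" --pt "2 1 70 0 0 0" --pt "2 1 77 0 0 0" --pt "2 1 77 0 0 0" --pt "2 1 77 0 0 0"

```text
clock: 2.53
tcp_pos: [0.4764, -0.1858, 0.035]
tool_rot: [[0.94, 0.34, 0.002], [0.34, -0.94, 0.0], [0.002, 0.0, -1.0]]
force: [-0.3, -0.1, 0.6]
grip_width: 0.0854
```

Emit:
apply_moves --pt "0 0 0 0 0 0" --pt "0 0 0 0 0 0" --pt "0 0 0 0 0 0" --pt "0 0 0 0 0 0" --pt "0 0 0 0 0 0" --pt "0 0 0 0 0 0" --pt "0 0 0 0 0 0" --pt "0 0 0 0 0 0" --pt "0 0 0 0 0 0" --pt "0 0 0 0 0 0" --grip 1 --grip_force 25

```text
clock: 3.37
tcp_pos: [0.4771, -0.186, 0.0359]
tool_rot: [[0.94, 0.34, 0.003], [0.34, -0.94, -0.001], [0.003, 0.002, -1.0]]
force: [-0.5, 0.1, 5.7]
grip_width: 0.0522
```

Emit:
apply_moves --pt "0 0 -8 0 0 0" --pt "0 0 -20 0 0 0" --pt "0 0 -40 0 0 0" --pt "0 0 -65 0 0 0" --pt "0 0 -90 0 0 0" --pt "0 0 -100 0 0 0" --pt "0 0 -100 0 0 0" --pt "0 0 -100 0 0 0"

```text
clock: 4.03
tcp_pos: [0.4769, -0.1861, 0.1361]
tool_rot: [[0.94, 0.34, 0.004], [0.34, -0.94, -0.001], [0.004, 0.002, -1.0]]
force: [-0.2, -0.5, -0.9]
grip_width: 0.0524
```

Run:
```python
from h import *
to((.458,.025,.135),(.458,.025,.042)); o=readout.get_obs(); print(o["clock"],o["tcp_pos"],o["grip_width"])
S=grab("scene"); save(S,"pics/b2.png",(330,100,530,300),3)
T=grab("top");print(onz(T,(289,307),.006))
for p in((.4755,-.1855,.173),(.4755,-.1855,.103),(.473,-.184,.173)): print(proj(S,p))
```

```text
(0.458, 0.025, 0.135) -> [  54.  -204.9    0.8]
(0.458, 0.025, 0.042) -> [  53.6 -205.2   93.8]
4.0333 [ 0.4768805  -0.18608814  0.13613686] 0.05238652017636252
[0.45599872 0.02373426 0.006     ]
[425.98342551 170.80171608]
[421.09433504 206.23843074]
[426.75030126 171.39736409]
```

View pics/b2.png

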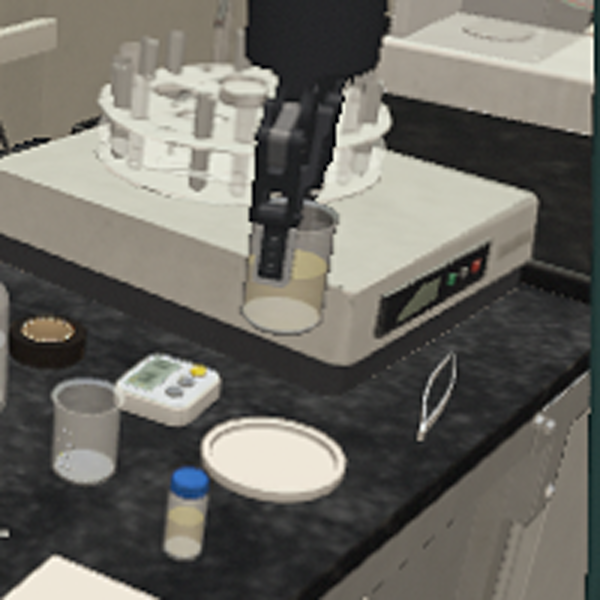

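The beaker is held cleanly, its foot centre at crop (284,313), and the saucer is empty. Now computing its foot's offset from the TCP.

Run:
```python
from h import *
S=grab("scene"); f=lambda u,v:(330+u/3-.3,100+v/3-.3)
for z in(.100,.103): print(z,onz(S,f(284.5,313),z))
# check: large saucer centre now empty, scene
print(onz(S,f(273.5,457),.009))
T=grab("top"); save(T,"pics/x.png")
im=T["image"];m=(im.min(2)>150).astype(np.uint8);k=np.zeros_like(m);cv2.rectangle(k,(255,275),(325,340),1,-1)
m=cv2.morphologyEx(m&k,cv2.MORPH_OPEN,np.ones((9,9)));c=max(cv2.findContours(m,0,1)[0],key=cv2.contourArea)
print(cv2.minAreaRect(np.array([onz(T,p[0].astype(float),.006)[:2] for p in c],np.float32)))
ms=S["image"].min(2)>150
```

```text
0.1 [ 0.47911011 -0.20390967  0.1       ]
0.103 [ 0.47601963 -0.19822492  0.103     ]
[ 0.46203646 -0.18523367  0.009     ]
((0.45622166991233826, 0.02510983869433403), (0.07783973962068558, 0.0776190459728241), 6.64410924911499)
```

```bash
python3 -c "
from h import *
to((.46,.026,.136),(.46,.026,.044),(.46,.026,.039))"
```

```text
(0.46, 0.026, 0.136) -> [  57.1 -204.2   -1.4]
(0.46, 0.026, 0.044) -> [  57.  -204.1   90.6]
(0.46, 0.026, 0.039) -> [  57.  -204.1   95.6]
```

Emit:
apply_moves --pt "3 -10 0 0 0 0" --pt "8 -30 0 0 0 0" --pt "15 -55 0 0 0 0" --pt "23 -82 0 0 0 0" --pt "31 -110 0 0 0 0" --pt "38 -138 0 0 0 0" --pt "46 -165 0 0 0 0" --pt "52 -187 0 0 0 0" --pt "56 -200 0 0 0 0" --pt "57 -204 0 0 0 0" --pt "57 -204 0 0 0 0" --pt "57 -204 10 0 0 0" --pt "57 -204 25 0 0 0" --pt "57 -204 40 0 0 0" --pt "57 -204 55 0 0 0" --pt "57 -204 67 0 0 0" --pt "57 -204 77 0 0 0" --pt "57 -204 84 0 0 0" --pt "57 -204 84 0 0 0" --pt "57 -204 84 0 0 0"

```text
clock: 5.9
tcp_pos: [0.4599, 0.0253, 0.0504]
tool_rot: [[0.941, 0.339, -0.0], [0.339, -0.941, 0.001], [-0.0, -0.001, -1.0]]
force: [0.8, 0.4, -0.8]
grip_width: 0.0521
```

Run:
```python
from h import *
to((.46,.026,.039)); o=readout.get_obs(); print(o["clock"],o["tcp_pos"],o["grip_width"],o["force"])
S=grab("scene"); a=S["image"][230:350,290:430]
T=grab("top"); b=T["image"][250:350,240:380]
c=np.zeros((360,784,3),np.uint8);c[:336,:392]=cv2.resize(a,(392,336));c[:280,392:]=cv2.resize(b,(392,280))
cv2.imwrite("pics/b3.png",c[...,::-1])
```

```text
(0.46, 0.026, 0.039) -> [ 0.4 -0.6 11.4]
5.9 [0.4598665  0.02532954 0.05038417] 0.0521489596249413 [ 0.80169838  0.42016735 -0.8279226 ]
```

View pics/b3.png

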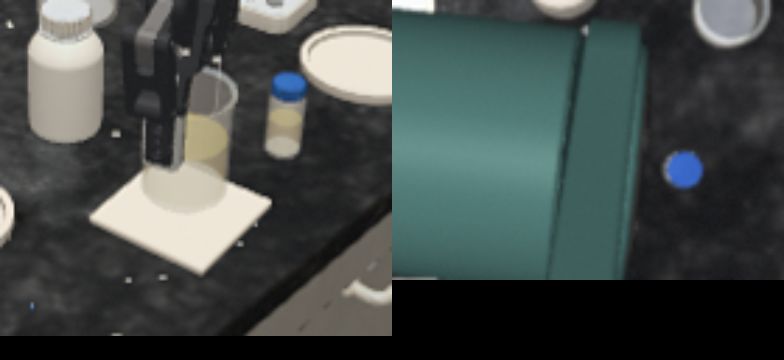

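The beaker is over the tile (foot near crop (185,191), about 11 mm above the tile centre at (181,210)). Lowering it gently.

Emit:
apply_moves --pt "0 -1 3 0 0 0" --pt "0 -1 6 0 0 0" --pt "0 -1 9 0 0 0" --pt "0 -1 10 0 0 0" --pt "0 -1 10 0 0 0" --pt "0 -1 10 0 0 0"

```text
clock: 6.5
tcp_pos: [0.4601, 0.0265, 0.041]
tool_rot: [[0.941, 0.34, 0.001], [0.34, -0.941, 0.001], [0.001, -0.0, -1.0]]
force: [-0.3, -0.5, -0.2]
grip_width: 0.0524
```

Emit:
apply_moves --pt "0 0 0.5 0 0 0" --pt "0 0 1 0 0 0" --pt "0 0 1 0 0 0" --pt "0 0 1 0 0 0"

```text
clock: 6.83
tcp_pos: [0.4601, 0.0265, 0.04]
tool_rot: [[0.941, 0.34, 0.001], [0.34, -0.941, 0.001], [0.001, -0.0, -1.0]]
force: [0.4, 0.1, -1.0]
grip_width: 0.0526
```

Emit:
apply_moves --pt "0 0 0.5 0 0 0" --pt "0 0 1 0 0 0" --pt "0 0 1 0 0 0" --pt "0 0 1 0 0 0"

```text
clock: 7.17
tcp_pos: [0.4601, 0.0265, 0.039]
tool_rot: [[0.941, 0.34, 0.001], [0.34, -0.941, 0.001], [0.001, -0.0, -1.0]]
force: [0.4, -0.1, -0.2]
grip_width: 0.052
```

Emit:
apply_moves --pt "0 0 0.5 0 0 0" --pt "0 0 1 0 0 0" --pt "0 0 1 0 0 0" --pt "0 0 1 0 0 0"

```text
clock: 7.5
tcp_pos: [0.4603, 0.0265, 0.0388]
tool_rot: [[0.941, 0.34, 0.002], [0.34, -0.941, 0.001], [0.002, -0.0, -1.0]]
force: [-1.7, 0.6, 12.8]
grip_width: 0.0522
```

Contact at 0.0388, as predicted. Releasing and backing up.

Emit:
apply_moves --pt "0 0 -0.8 0 0 0" --pt "0 0 -0.8 0 0 0" --pt "0 0 -0.8 0 0 0" --pt "0 0 -0.8 0 0 0" --pt "0 0 -0.8 0 0 0" --pt "0 0 -0.8 0 0 0" --pt "0 0 -0.8 0 0 0" --pt "0 0 -0.8 0 0 0" --grip 0

```text
clock: 8.17
tcp_pos: [0.4603, 0.0265, 0.0396]
tool_rot: [[0.941, 0.34, 0.002], [0.34, -0.941, 0.001], [0.002, -0.0, -1.0]]
force: [0.6, 1.2, 0.3]
grip_width: 0.0855
```

Emit:
apply_moves --pt "0 0 -10 0 0 0" --pt "0 0 -30 0 0 0" --pt "0 0 -55 0 0 0" --pt "0 0 -85 0 0 0" --pt "0 0 -115 0 0 0" --pt "0 0 -145 0 0 0" --pt "0 0 -170 0 0 0" --pt "0 0 -180 0 0 0" --pt "0 0 -180 0 0 0" --pt "0 0 -180 0 0 0"

```text
clock: 9.0
tcp_pos: [0.4601, 0.0264, 0.2197]
tool_rot: [[0.941, 0.34, 0.003], [0.34, -0.941, 0.001], [0.003, 0.0, -1.0]]
force: [-0.9, -1.1, 0.2]
grip_width: 0.0857
```

Run:
```python
from h import *
to((.664,-.106,.22),(.664,-.106,.108)); o=readout.get_obs(); print(o["clock"],o["tcp_pos"],o["grip_width"],np.round(o["joint_pos"],2))
S=grab("scene"); save(S,"pics/b4.png",(290,170,440,330),3.75)
T=grab("top");save(T,"pics/b4t.png",(180,120,480,345),2.6)
```

```text
(0.664, -0.106, 0.22) -> [146.8 193.7   0.2]
(0.664, -0.106, 0.108) -> [146.5 193.7 112.2]
9.0 [0.46013501 0.02636455 0.21972568] 0.08569622126101945 [-0.09  0.17  1.81  0.    1.16  1.13]
```

View pics/b4.png

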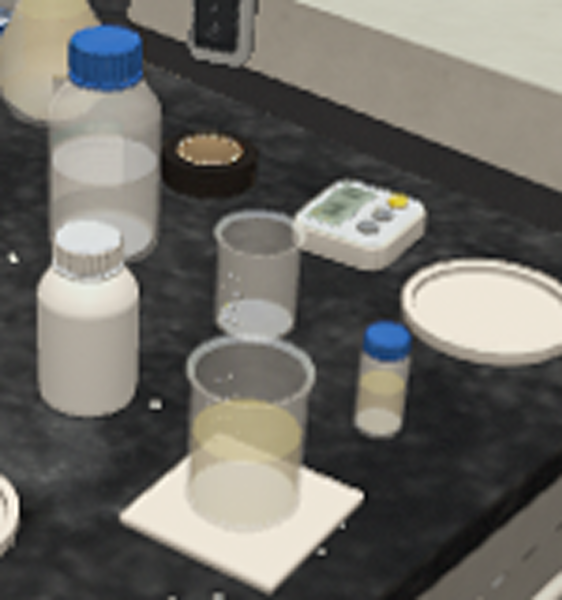

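The beaker stands upright near the middle of the tile (foot at crop (243,500)); the small beaker and timer are undisturbed. Next, the large bottle.

Emit:
apply_moves --pt "10 14 0 0 0 0" --pt "27 36 0 0 0 0" --pt "45 60 0 0 0 0" --pt "64 84 0 0 0 0" --pt "82 108 0 0 0 0" --pt "100 132 0 0 0 0" --pt "118 156 0 0 0 0" --pt "134 177 0 0 0 0" --pt "144 190 0 0 0 0" --pt "147 194 0 0 0 0" --pt "147 194 0 0 0 0" --pt "147 194 15 0 0 0" --pt "147 194 30 0 0 0" --pt "147 194 45 0 0 0" --pt "147 194 57 0 0 0" --pt "147 194 60 0 0 0" --pt "147 194 60 0 0 0" --pt "147 194 60 0 0 0"

```text
clock: 10.6
tcp_pos: [0.6629, -0.1058, 0.1584]
tool_rot: [[0.94, 0.34, -0.001], [0.34, -0.94, 0.001], [-0.0, -0.001, -1.0]]
force: [-0.6, 0.6, 0.3]
grip_width: 0.0852
```

Run:
```python
from h import *
to((.664,-.107,.106)); o=readout.get_obs(); print(o["clock"],o["tcp_pos"],o["grip_width"])
S=grab("scene"); T=grab("top")
a=S["image"][120:250,250:380]; b=T["image"][60:280,260:480]
c=np.zeros((400,800,3),np.uint8);c[:,:400]=cv2.resize(a,(400,400));c[:,400:]=cv2.resize(b,(400,400))
cv2.imwrite("pics/l1.png",c[...,::-1])
```

```text
(0.664, -0.107, 0.106) -> [ 0.6  1.5 52.4]
10.6 [ 0.66293162 -0.10581469  0.15837863] 0.08516030938234403
```

View pics/l1.png

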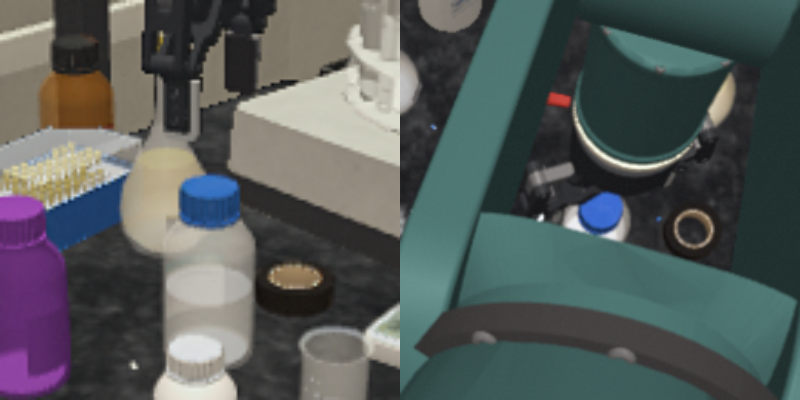

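The cap at crop (210,200) lies midway between the fingers (175 and 243). Descending and gripping.

Emit:
apply_moves --pt "1 1 12 0 0 0" --pt "1 1 24 0 0 0" --pt "1 1 36 0 0 0" --pt "1 1 46 0 0 0" --pt "1 1 52 0 0 0" --pt "1 1 52 0 0 0" --pt "1 1 52 0 0 0"

```text
clock: 11.28
tcp_pos: [0.6646, -0.1066, 0.1063]
tool_rot: [[0.941, 0.34, -0.0], [0.34, -0.941, 0.001], [-0.0, -0.001, -1.0]]
force: [0.1, 0.6, 0.8]
grip_width: 0.0857
```

Emit:
apply_moves --pt "0 0 0 0 0 0" --pt "0 0 0 0 0 0" --pt "0 0 0 0 0 0" --pt "0 0 0 0 0 0" --pt "0 0 0 0 0 0" --pt "0 0 0 0 0 0" --pt "0 0 0 0 0 0" --pt "0 0 0 0 0 0" --pt "0 0 0 0 0 0" --pt "0 0 0 0 0 0" --pt "0 0 0 0 0 0" --pt "0 0 0 0 0 0" --grip 1 --grip_force 60

```text
clock: 12.28
tcp_pos: [0.6656, -0.1067, 0.1074]
tool_rot: [[0.941, 0.34, 0.002], [0.34, -0.941, 0.0], [0.002, 0.0, -1.0]]
force: [0.8, 0.7, 5.4]
grip_width: 0.0369
```

Emit:
apply_moves --pt "0 0 -6 0 0 0" --pt "0 0 -15 0 0 0" --pt "0 0 -30 0 0 0" --pt "0 0 -50 0 0 0" --pt "0 0 -70 0 0 0" --pt "0 0 -85 0 0 0" --pt "0 0 -90 0 0 0" --pt "0 0 -90 0 0 0" --pt "0 0 -90 0 0 0"

```text
clock: 13.03
tcp_pos: [0.6648, -0.1066, 0.1969]
tool_rot: [[0.941, 0.34, 0.001], [0.34, -0.941, 0.001], [0.001, -0.0, -1.0]]
force: [0.2, -0.3, -3.1]
grip_width: 0.0365
```

Run:
```python
from h import *
o=readout.get_obs(); print(o["clock"],o["tcp_pos"],o["grip_width"],o["force"],np.round(o["moment"],2))
S=grab("scene"); save(S,"pics/l2.png",(240,80,440,260),2.5)
to((.4676,-.1898,.196),(.4676,-.1898,.125),(.4676,-.1898,.112))
```

```text
13.0333 [ 0.66484014 -0.10661664  0.19685366] 0.03653811654502189 [ 0.18485769 -0.32933741 -3.10566506] [-0.    0.04  0.02]
(0.4676, -0.1898, 0.196) -> [-2.134e+02  1.150e+01  1.000e-01]
(0.4676, -0.1898, 0.125) -> [-213.4   11.6   71.1]
(0.4676, -0.1898, 0.112) -> [-213.4   11.6   84.1]
```

View pics/l2.png

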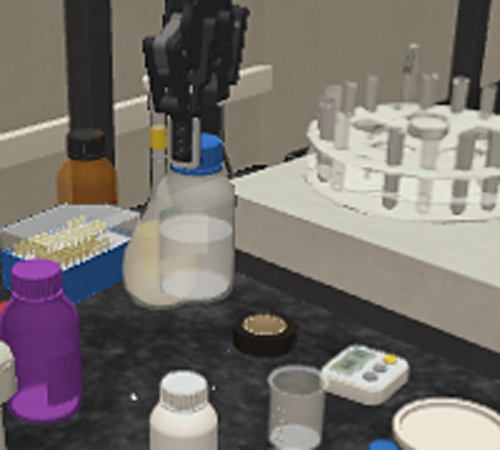

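The bottle is lifted upright (crop (197,240)), with 3.1 N weight as expected. Carrying it to the large saucer.

Emit:
apply_moves --pt "-8 0 0 0 0 0" --pt "-24 1 0 0 0 0" --pt "-45 2 0 0 0 0" --pt "-70 4 0 0 0 0" --pt "-95 5 0 0 0 0" --pt "-120 6 0 0 0 0" --pt "-145 8 0 0 0 0" --pt "-170 9 0 0 0 0" --pt "-192 10 0 0 0 0" --pt "-206 11 0 0 0 0" --pt "-213 12 0 0 0 0" --pt "-213 12 0 0 0 0" --pt "-213 12 10 0 0 0" --pt "-213 12 25 0 0 0" --pt "-213 12 42 0 0 0" --pt "-213 12 57 0 0 0" --pt "-213 12 67 0 0 0" --pt "-213 12 70 0 0 0" --pt "-213 12 70 0 0 0" --pt "-213 12 70 0 0 0"

```text
clock: 14.75
tcp_pos: [0.4688, -0.1901, 0.1262]
tool_rot: [[0.94, 0.34, 0.0], [0.34, -0.94, 0.001], [0.0, -0.001, -1.0]]
force: [-0.2, -0.3, -3.4]
grip_width: 0.037
```

Run:
```python
from h import *
o=readout.get_obs(); print(o["clock"],o["tcp_pos"],o["grip_width"],o["force"])
S=grab("scene"); save(S,"pics/l3.png",(340,120,480,290),3)
to((.467,-.1898,.112))
```

```text
14.75 [ 0.46883492 -0.19007372  0.12621186] 0.036973443126566086 [-0.17221653 -0.26414451 -3.37292692]
(0.467, -0.1898, 0.112) -> [-1.7 -1.1 14.6]
```

View pics/l3.png

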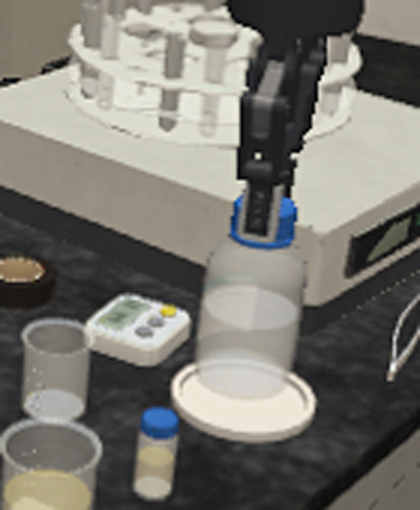

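The bottle is over the saucer centre (foot (247,378), saucer (243,399), about 15 mm to go). Lowering.

Emit:
apply_moves --pt "-1 -1 3 0 0 0" --pt "-2 -1 6 0 0 0" --pt "-2 -1 9 0 0 0" --pt "-2 -1 12 0 0 0" --pt "-2 -1 13.5 0 0 0" --pt "-2 -1 14 0 0 0" --pt "-2 -1 14 0 0 0" --pt "-2 -1 14 0 0 0"

```text
clock: 15.47
tcp_pos: [0.4668, -0.1901, 0.1126]
tool_rot: [[0.94, 0.34, 0.001], [0.34, -0.94, 0.0], [0.001, -0.0, -1.0]]
force: [-0.2, 1.3, -2.2]
grip_width: 0.037
```

Emit:
apply_moves --pt "0 0 0.5 0 0 0" --pt "0 0 1 0 0 0" --pt "0 0 1 0 0 0" --pt "0 0 1 0 0 0"

```text
clock: 15.8
tcp_pos: [0.4668, -0.1901, 0.1116]
tool_rot: [[0.94, 0.34, 0.001], [0.34, -0.94, 0.0], [0.001, -0.0, -1.0]]
force: [0.2, -0.1, -4.2]
grip_width: 0.0367
```

Emit:
apply_moves --pt "0 0 0.5 0 0 0" --pt "0 0 1 0 0 0" --pt "0 0 1 0 0 0" --pt "0 0 1 0 0 0"

```text
clock: 16.13
tcp_pos: [0.4668, -0.1901, 0.1106]
tool_rot: [[0.94, 0.34, 0.001], [0.34, -0.94, 0.0], [0.001, -0.0, -1.0]]
force: [0.5, -0.6, -2.1]
grip_width: 0.0369
```

Emit:
apply_moves --pt "0 0 0.4 0 0 0" --pt "0 0 0.8 0 0 0" --pt "0 0 0.8 0 0 0" --pt "0 0 0.8 0 0 0"

```text
clock: 16.47
tcp_pos: [0.467, -0.19, 0.1103]
tool_rot: [[0.94, 0.34, 0.001], [0.34, -0.94, 0.0], [0.001, 0.0, -1.0]]
force: [-1.4, 2.1, 5.5]
grip_width: 0.0365
```

Emit:
apply_moves --pt "0 0 0.4 0 0 0" --pt "0 0 0.7 0 0 0" --pt "0 0 0.7 0 0 0" --pt "0 0 0.7 0 0 0"

```text
clock: 16.8
tcp_pos: [0.4672, -0.19, 0.1103]
tool_rot: [[0.94, 0.34, 0.002], [0.34, -0.94, 0.0], [0.002, 0.0, -1.0]]
force: [-1.9, 2.5, 9.0]
grip_width: 0.0366
```

Emit:
apply_moves --pt "0 0 -0.5 0 0 0" --pt "0 0 -0.5 0 0 0" --pt "0 0 -0.5 0 0 0" --pt "0 0 -0.5 0 0 0" --pt "0 0 -0.5 0 0 0" --pt "0 0 -0.5 0 0 0" --pt "0 0 -0.5 0 0 0" --pt "0 0 -0.5 0 0 0" --pt "0 0 -0.5 0 0 0" --grip 0

```text
clock: 17.55
tcp_pos: [0.4672, -0.19, 0.1108]
tool_rot: [[0.94, 0.34, 0.002], [0.34, -0.94, 0.0], [0.002, 0.0, -1.0]]
force: [-0.1, 0.7, -0.0]
grip_width: 0.0857
```

Emit:
apply_moves --pt "0 0 -10 0 0 0" --pt "0 0 -30 0 0 0" --pt "0 0 -55 0 0 0" --pt "0 0 -80 0 0 0" --pt "0 0 -95 0 0 0" --pt "0 0 -100 0 0 0" --pt "0 0 -100 0 0 0" --pt "0 0 -100 0 0 0"

```text
clock: 18.22
tcp_pos: [0.4667, -0.1898, 0.2106]
tool_rot: [[0.94, 0.34, 0.002], [0.34, -0.94, 0.0], [0.002, 0.0, -1.0]]
force: [-0.3, 0.1, -0.1]
grip_width: 0.0851
```

Run:
```python
from h import *
o=readout.get_obs(); print(o["clock"],o["tcp_pos"],o["grip_width"],o["force"])
to((.569,.004,.21),(.569,.004,.13))
```

```text
18.2167 [ 0.46667196 -0.18983456  0.21060327] 0.0851241748454114 [-0.32220253  0.05351323 -0.11203858]
(0.569, 0.004, 0.21) -> [ 162.1 -147.5    0.8]
(0.569, 0.004, 0.13) -> [ 162.  -147.5   80.8]
```

Emit:
apply_moves --pt "10 -9 0 0 0 0" --pt "28 -26 0 0 0 0" --pt "50 -46 0 0 0 0" --pt "72 -66 0 0 0 0" --pt "94 -86 0 0 0 0" --pt "116 -106 0 0 0 0" --pt "138 -126 0 0 0 0" --pt "154 -140 0 0 0 0" --pt "162 -147 0 0 0 0" --pt "162 -147 0 0 0 0" --pt "162 -147 15 0 0 0" --pt "162 -147 35 0 0 0" --pt "162 -147 55 0 0 0" --pt "162 -147 72 0 0 0" --pt "162 -147 80 0 0 0" --pt "162 -147 80 0 0 0" --pt "162 -147 80 0 0 0"

```text
clock: 19.63
tcp_pos: [0.5686, 0.0027, 0.1306]
tool_rot: [[0.941, 0.339, 0.0], [0.339, -0.941, 0.0], [0.0, -0.0, -1.0]]
force: [0.3, 1.0, 0.4]
grip_width: 0.0855
```

Run:
```python
from h import *
to((.569,.004,.066)); o=readout.get_obs(); print(o["clock"],o["tcp_pos"],o["grip_width"])
S=grab("scene"); T=grab("top")
a=S["image"][150:310,270:470]; b=T["image"][150:350,220:470]
c=np.zeros((320,800,3),np.uint8);c[:,:400]=cv2.resize(a,(400,320));c[:,400:]=cv2.resize(b,(400,320))
cv2.imwrite("pics/s1.png",c[...,::-1])
```

```text
(0.569, 0.004, 0.066) -> [ 0.8 -1.1 64.6]
19.6333 [0.56862168 0.00266743 0.1305932 ] 0.08545891007826187
```

View pics/s1.png

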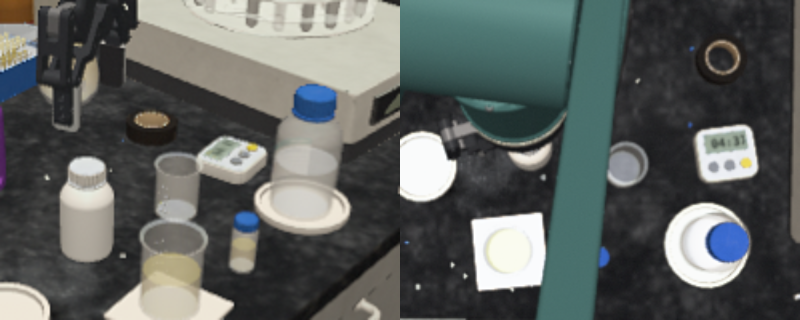

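The large bottle stands in its saucer and the beaker is central on the tile (right crop (508,250)); fingers straddle the small bottle's cap (88,170). Descend and grip.

Emit:
apply_moves --pt "1 -1 13 0 0 0" --pt "1 -1 26 0 0 0" --pt "1 -1 39 0 0 0" --pt "1 -1 52 0 0 0" --pt "1 -1 60 0 0 0" --pt "1 -1 64 0 0 0" --pt "1 -1 64 0 0 0" --pt "1 -1 64 0 0 0"

```text
clock: 20.4
tcp_pos: [0.5711, 0.0041, 0.0684]
tool_rot: [[0.941, 0.34, 0.004], [0.34, -0.941, -0.0], [0.004, 0.001, -1.0]]
force: [0.8, 0.7, 0.3]
grip_width: 0.0853
```

Emit:
apply_moves --pt "0 0 0 0 0 0" --pt "0 0 0 0 0 0" --pt "0 0 0 0 0 0" --pt "0 0 0 0 0 0" --pt "0 0 0 0 0 0" --pt "0 0 0 0 0 0" --pt "0 0 0 0 0 0" --pt "0 0 0 0 0 0" --pt "0 0 0 0 0 0" --pt "0 0 0 0 0 0" --pt "0 0 0 0 0 0" --pt "0 0 0 0 0 0" --grip 1 --grip_force 40

```text
clock: 21.4
tcp_pos: [0.5716, 0.0042, 0.0691]
tool_rot: [[0.941, 0.34, 0.005], [0.34, -0.941, -0.0], [0.005, 0.002, -1.0]]
force: [-1.2, 0.1, 5.0]
grip_width: 0.0362
```

Emit:
apply_moves --pt "0 0 -5 0 0 0" --pt "0 0 -15 0 0 0" --pt "0 0 -30 0 0 0" --pt "0 0 -48 0 0 0" --pt "0 0 -58 0 0 0" --pt "0 0 -60 0 0 0" --pt "0 0 -60 0 0 0" --pt "0 0 -60 0 0 0"

```text
clock: 22.07
tcp_pos: [0.5709, 0.0043, 0.1288]
tool_rot: [[0.941, 0.34, 0.005], [0.34, -0.941, 0.0], [0.004, 0.002, -1.0]]
force: [-0.5, 0.7, -1.6]
grip_width: 0.0357
```

Run:
```python
from h import *
to((.5485,.125,.13),(.5485,.125,.08)); o=readout.get_obs(); print(o["clock"],o["tcp_pos"],o["grip_width"])
S=grab("scene"); save(S,"pics/s2.png",(230,130,430,330),2.5)
```

```text
(0.5485, 0.125, 0.13) -> [  19.9 -121.2   -1.3]
(0.5485, 0.125, 0.08) -> [  19.7 -121.2   48.7]
22.0667 [0.570926   0.00428138 0.12878349] 0.03570607626245576
```

View pics/s2.png

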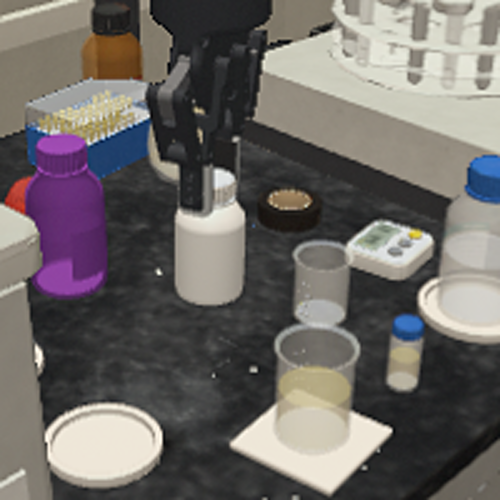

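The small bottle is held upright (crop (208,255)). Checking clearance to the instrument on the left.

Run:
```python
from h import *
import pickle
T=pickle.load(open("f0.pkl","rb"))["top"]; S=pickle.load(open("f0.pkl","rb"))["scene"]
im=T["image"].astype(int).sum(2)//3
for r in(190,220,254,280): print(r,im[r,110:200:4])
for r in(190,254): print(onz(T,(180,r),0),onz(T,(172,r),0))
print(proj(S,(.55,.2,0)),proj(S,(.40,.2,0)))
```

```text
190 [218 218 219 216 221 100  96  90  90  92  89  90  89  90  89  88  89  45
  44  42  38  54  60]
220 [220 202 218 217 149  99  90  89  90  90  91  91  91  91  90  91  90  60
  54  43  37  41  35]
254 [209 222 221 222  99  91  88  88  88  88  88  89  90  91  89  90  56  52
  46  51  48  45  43]
280 [218 221 220 162 100  89  89  89  92  89  88  89  89  90  91  91  46  45
  39  42  39  37  33]
[0.66505459 0.23028729 0.        ] [0.66491241 0.24526205 0.        ]
[0.54675022 0.22323876 0.        ] [0.54650241 0.23789907 0.        ]
[233.87097384 330.33643054] [302.88480176 383.20656808]
```

Face at y≈0.23: ample room. Moving to the medium saucer.

Emit:
apply_moves --pt "2 -10 0 0 0 0" --pt "5 -28 0 0 0 0" --pt "9 -52 0 0 0 0" --pt "13 -76 0 0 0 0" --pt "16 -98 0 0 0 0" --pt "19 -114 0 0 0 0" --pt "20 -121 0 0 0 0" --pt "20 -121 0 0 0 0" --pt "20 -121 10 0 0 0" --pt "20 -121 24 0 0 0" --pt "20 -121 36 0 0 0" --pt "20 -121 42 0 0 0" --pt "20 -121 42 0 0 0" --pt "20 -121 42 0 0 0"

```text
clock: 23.28
tcp_pos: [0.5483, 0.1242, 0.0857]
tool_rot: [[0.941, 0.339, 0.002], [0.339, -0.941, -0.0], [0.002, 0.001, -1.0]]
force: [-0.3, 0.3, -1.1]
grip_width: 0.0363
```

Run:
```python
from h import *
to((.5485,.125,.074)); o=readout.get_obs(); print(o["clock"],o["tcp_pos"],o["grip_width"],o["force"])
S=grab("scene"); save(S,"pics/s3.png",(210,200,350,340),3)
```

```text
(0.5485, 0.125, 0.074) -> [ 0.4 -0.7 11.7]
23.2833 [0.54830233 0.1241674  0.0857213 ] 0.036336342826729665 [-0.2942851   0.25677575 -1.05236224]
```

View pics/s3.png

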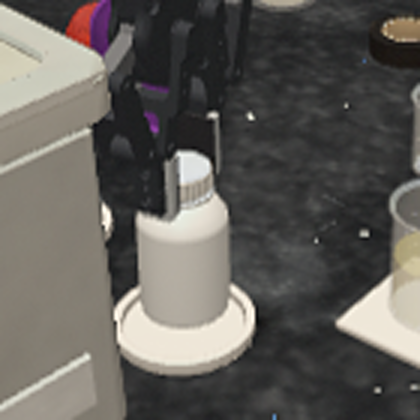

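The small bottle hangs centred over the medium saucer (foot (183,308), saucer centre (185,325)). Lowering.

Emit:
apply_moves --pt "0 -1 3 0 0 0" --pt "0 -1 6 0 0 0" --pt "0 -1 9 0 0 0" --pt "0 -1 11 0 0 0" --pt "0 -1 12 0 0 0" --pt "0 -1 12 0 0 0" --pt "0 -1 12 0 0 0"

```text
clock: 23.92
tcp_pos: [0.5485, 0.1253, 0.0743]
tool_rot: [[0.941, 0.339, 0.004], [0.339, -0.941, 0.0], [0.003, 0.001, -1.0]]
force: [0.3, 0.5, -0.7]
grip_width: 0.036
```

Emit:
apply_moves --pt "0 0 0.5 0 0 0" --pt "0 0 1 0 0 0" --pt "0 0 1 0 0 0" --pt "0 0 1 0 0 0"

```text
clock: 24.25
tcp_pos: [0.5485, 0.1254, 0.0733]
tool_rot: [[0.941, 0.339, 0.004], [0.339, -0.941, 0.0], [0.003, 0.001, -1.0]]
force: [0.0, 0.2, -0.9]
grip_width: 0.0363
```

Emit:
apply_moves --pt "0 0 0.5 0 0 0" --pt "0 0 1 0 0 0" --pt "0 0 1 0 0 0" --pt "0 0 1 0 0 0"

```text
clock: 24.58
tcp_pos: [0.5485, 0.1254, 0.0723]
tool_rot: [[0.941, 0.339, 0.004], [0.339, -0.941, 0.0], [0.003, 0.001, -1.0]]
force: [0.3, 0.0, -1.6]
grip_width: 0.0361
```

Emit:
apply_moves --pt "0 0 0.4 0 0 0" --pt "0 0 0.8 0 0 0" --pt "0 0 0.8 0 0 0" --pt "0 0 0.8 0 0 0"

```text
clock: 24.92
tcp_pos: [0.549, 0.1256, 0.0721]
tool_rot: [[0.941, 0.339, 0.005], [0.339, -0.941, 0.0], [0.005, 0.001, -1.0]]
force: [-1.0, 1.7, 5.8]
grip_width: 0.0364
```

Contact at 0.072. Release and rise.

Emit:
apply_moves --pt "0 0 0 0 0 0" --pt "0 0 0 0 0 0" --pt "0 0 0 0 0 0" --pt "0 0 0 0 0 0" --pt "0 0 0 0 0 0" --pt "0 0 0 0 0 0" --pt "0 0 0 0 0 0" --pt "0 0 0 0 0 0" --pt "0 0 0 0 0 0" --grip 0

```text
clock: 25.67
tcp_pos: [0.549, 0.1256, 0.0721]
tool_rot: [[0.941, 0.339, 0.005], [0.339, -0.941, 0.0], [0.005, 0.001, -1.0]]
force: [0.1, 0.1, 0.4]
grip_width: 0.0857
```

Emit:
apply_moves --pt "0 0 -10 0 0 0" --pt "0 0 -30 0 0 0" --pt "0 0 -55 0 0 0" --pt "0 0 -80 0 0 0" --pt "0 0 -95 0 0 0" --pt "0 0 -100 0 0 0" --pt "0 0 -100 0 0 0" --pt "0 0 -100 0 0 0"

```text
clock: 26.33
tcp_pos: [0.5482, 0.1255, 0.172]
tool_rot: [[0.941, 0.339, 0.005], [0.339, -0.941, 0.0], [0.004, 0.001, -1.0]]
force: [0.0, -0.3, -0.2]
grip_width: 0.0853
```

```bash
python3 -c "
from h import *
to((.4535,-.071,.17),(.4535,-.071,.10),(.4535,-.071,.015))"
```

```text
(0.4535, -0.071, 0.17) -> [-155.7  152.8    1.5]
(0.4535, -0.071, 0.1) -> [-156.   152.7   71.5]
(0.4535, -0.071, 0.015) -> [-156.4  152.6  156.5]
```

Emit:
apply_moves --pt "-10 10 0 0 0 0" --pt "-28 28 0 0 0 0" --pt "-50 49 0 0 0 0" --pt "-72 71 0 0 0 0" --pt "-94 92 0 0 0 0" --pt "-116 114 0 0 0 0" --pt "-136 133 0 0 0 0" --pt "-150 147 0 0 0 0" --pt "-156 153 0 0 0 0" --pt "-156 153 0 0 0 0" --pt "-156 153 15 0 0 0" --pt "-156 153 35 0 0 0" --pt "-156 153 55 0 0 0" --pt "-156 153 70 0 0 0" --pt "-156 153 70 0 0 0" --pt "-156 153 70 0 0 0" --grip 0.4

```text
clock: 27.67
tcp_pos: [0.4529, -0.0703, 0.1007]
tool_rot: [[0.941, 0.34, 0.002], [0.34, -0.941, 0.001], [0.002, -0.001, -1.0]]
force: [0.8, 0.2, 0.2]
grip_width: 0.0511
```

Run:
```python
from h import *
to((.4535,-.071,.012)); o=readout.get_obs(); print(o["clock"],o["tcp_pos"],o["grip_width"])
S=grab("scene"); T=grab("top")
a=S["image"][170:320,310:470]; b=T["image"][150:350,200:450]
c=np.zeros((375,800,3),np.uint8);c[:,:400]=cv2.resize(a,(400,375));c[:320,400:]=cv2.resize(b,(400,320))
cv2.imwrite("pics/v1.png",c[...,::-1])
```

```text
(0.4535, -0.071, 0.012) -> [ 0.1  0.9 88.7]
27.6667 [ 0.45294284 -0.07031726  0.10065889] 0.05112624220763513
```

View pics/v1.png

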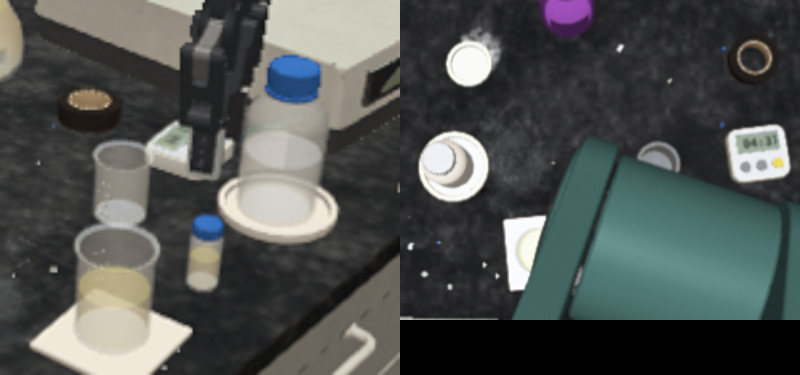

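Fingers are over the vial (cap (207,228)); the small bottle stands in the medium saucer. Descend and grip the vial.

Emit:
apply_moves --pt "0 1 15 0 0 0" --pt "0 1 30 0 0 0" --pt "0 1 45 0 0 0" --pt "0 1 60 0 0 0" --pt "0 1 74 0 0 0" --pt "0 1 83 0 0 0" --pt "0 1 88 0 0 0" --pt "0 1 88 0 0 0" --pt "0 1 88 0 0 0"

```text
clock: 28.52
tcp_pos: [0.4555, -0.0719, 0.0144]
tool_rot: [[0.941, 0.34, 0.006], [0.34, -0.941, 0.0], [0.006, 0.002, -1.0]]
force: [0.4, -0.1, -0.3]
grip_width: 0.0514
```

Emit:
apply_moves --pt "0 0 0 0 0 0" --pt "0 0 0 0 0 0" --pt "0 0 0 0 0 0" --pt "0 0 0 0 0 0" --pt "0 0 0 0 0 0" --pt "0 0 0 0 0 0" --pt "0 0 0 0 0 0" --pt "0 0 0 0 0 0" --pt "0 0 0 0 0 0" --pt "0 0 0 0 0 0" --grip 1 --grip_force 20

```text
clock: 29.35
tcp_pos: [0.4562, -0.0721, 0.0152]
tool_rot: [[0.941, 0.34, 0.007], [0.34, -0.941, -0.0], [0.007, 0.003, -1.0]]
force: [-1.6, 0.0, 6.9]
grip_width: 0.0223
```

Emit:
apply_moves --pt "0 0 -5 0 0 0" --pt "0 0 -15 0 0 0" --pt "0 0 -35 0 0 0" --pt "0 0 -60 0 0 0" --pt "0 0 -85 0 0 0" --pt "0 0 -110 0 0 0" --pt "0 0 -125 0 0 0" --pt "0 0 -130 0 0 0" --pt "0 0 -130 0 0 0" --pt "0 0 -130 0 0 0"

```text
clock: 30.18
tcp_pos: [0.4549, -0.072, 0.1449]
tool_rot: [[0.941, 0.339, 0.007], [0.339, -0.941, -0.0], [0.007, 0.003, -1.0]]
force: [0.2, -1.0, 0.3]
grip_width: 0.022
```

Run:
```python
from h import *
o=readout.get_obs(); print(o["clock"],o["tcp_pos"],o["grip_width"],o["force"])
to((.668,.112,.145),(.668,.112,.03))
T=grab("top"); save(T,"pics/y.png")
S=grab("scene");hsv=cv2.cvtColor(S["image"],cv2.COLOR_RGB2HSV)
m=((hsv[...,0]>98)&(hsv[...,0]<125)&(hsv[...,1]>120)&(hsv[...,2]>60)).astype(np.uint8)
n,l,st,ce=cv2.connectedComponentsWithStats(m)
for i in range(1,n):
    if st[i,4]>25: print("blue",st[i],np.round(ce[i],1))
b=np.array(o["tcp_pos"])-[.0024,.0009,0]
print("expect cap",proj(S,b+[0,0,.032]))
```

```text
30.1833 [ 0.45486875 -0.07200648  0.14489895] 0.0219849871554894 [ 0.19371916 -1.04126481  0.30291148]
(0.668, 0.112, 0.145) -> [ 262.9 -100.7    1.4]
(0.668, 0.112, 0.03) -> [ 262.2 -101.1  116.4]
blue [171 150  20  14 188] [180.8 155.4]
blue [264 177  27  25 338] [277.  189.6]
blue [240 180   9  16  65] [242.7 186.9]
blue [416 192  22  19 347] [426.9 201.2]
blue [255 369  12  13  93] [261.4 374.2]
blue [245 392  14  14 137] [251.2 398.6]
expect cap [400.89577512 190.94088002]
```

The vial is off the bench and held (22 mm). Carrying to the small saucer.

Emit:
apply_moves --pt "10 -4 0 0 0 0" --pt "28 -11 0 0 0 0" --pt "52 -20 0 0 0 0" --pt "80 -31 0 0 0 0" --pt "108 -41 0 0 0 0" --pt "136 -52 0 0 0 0" --pt "164 -63 0 0 0 0" --pt "192 -74 0 0 0 0" --pt "218 -84 0 0 0 0" --pt "240 -92 0 0 0 0" --pt "256 -98 0 0 0 0" --pt "263 -101 0 0 0 0" --pt "263 -101 0 0 0 0" --pt "263 -101 0 0 0 0" --pt "263 -101 15 0 0 0" --pt "263 -101 40 0 0 0" --pt "263 -101 65 0 0 0" --pt "263 -101 85 0 0 0" --pt "263 -101 90 0 0 0" --pt "263 -101 90 0 0 0"

```text
clock: 31.95
tcp_pos: [0.6652, 0.1116, 0.0534]
tool_rot: [[0.941, 0.339, 0.0], [0.339, -0.941, -0.0], [0.0, 0.0, -1.0]]
force: [-0.5, 0.2, 0.1]
grip_width: 0.0221
```

Run:
```python
from h import *
o=readout.get_obs(); print(o["clock"],o["tcp_pos"],o["grip_width"],o["force"],np.round(o["tool_rot"],3))
to((.668,.112,.023),(.668,.112,.0185))
import pickle
T=pickle.load(open("f0.pkl","rb"))["top"]; im=T["image"].astype(int)
# saucer edge from clean side: threshold high
m=(im.min(2)>190).astype(np.uint8);k=np.zeros_like(m);cv2.circle(k,(243,189),18,1,-1);m&=k
m=cv2.morphologyEx(m,cv2.MORPH_OPEN,cv2.getStructuringElement(2,(9,9)))
c=max(cv2.findContours(m,0,1)[0],key=cv2.contourArea);w=np.array([onz(T,p[0].astype(float),.007)[:2] for p in c],np.float32);print(cv2.minEnclosingCircle(w),cv2.fitEllipse(w))
```

```text
31.95 [0.66523121 0.11155204 0.0533822 ] 0.022118661957834573 [-0.46333332  0.19676488  0.14696055] [[ 0.941  0.339  0.   ]
 [ 0.339 -0.941 -0.   ]
 [ 0.     0.    -1.   ]]
(0.668, 0.112, 0.023) -> [ 2.7  0.5 30.4]
(0.668, 0.112, 0.0185) -> [ 2.7  0.5 34.9]
((0.6664146780967712, 0.11182454228401184), 0.026282908394932747) ((0.6650074124336243, 0.11026043444871902), (0.04235284775495529, 0.050954513251781464), 63.8382568359375)
```

Emit:
apply_moves --pt "3 0 6 0 0 0" --pt "3 0 13 0 0 0" --pt "3 0 20 0 0 0" --pt "3 0 25 0 0 0" --pt "3 0 28 0 0 0" --pt "3 0 30 0 0 0" --pt "3 0 30 0 0 0" --pt "3 0 30 0 0 0"

```text
clock: 32.62
tcp_pos: [0.6681, 0.1126, 0.0234]
tool_rot: [[0.941, 0.339, 0.0], [0.339, -0.941, -0.0], [0.0, 0.0, -1.0]]
force: [-0.0, 0.4, 0.2]
grip_width: 0.0221
```

Emit:
apply_moves --pt "0 0 0.5 0 0 0" --pt "0 0 1.5 0 0 0" --pt "0 0 2.5 0 0 0" --pt "0 0 3 0 0 0" --pt "0 0 3 0 0 0" --pt "0 0 3 0 0 0"

```text
clock: 33.12
tcp_pos: [0.668, 0.1126, 0.0204]
tool_rot: [[0.941, 0.339, 0.0], [0.339, -0.941, -0.0], [0.0, 0.0, -1.0]]
force: [-0.8, 0.3, -0.4]
grip_width: 0.0221
```

Run:
```python
from h import *
T=grab("top"); S=grab("scene")
a=S["image"][200:330,200:330]; b=T["image"][130:350,180:450]
c=np.zeros((400,800,3),np.uint8);c[:,:400]=cv2.resize(a,(400,400));c[:326,400:]=cv2.resize(b,(400,326))
cv2.imwrite("pics/z.png",c[...,::-1])
hsv=cv2.cvtColor(T["image"],cv2.COLOR_RGB2HSV)
m=((hsv[...,0]>98)&(hsv[...,0]<125)&(hsv[...,1]>120)&(hsv[...,2]>60)).astype(np.uint8)
n,l,st,ce=cv2.connectedComponentsWithStats(m)
for i in range(1,n):
    if st[i,4]>15: print("blue",st[i],np.round(ce[i],1))
print(proj(T,(.666,.1115,.06)))
```

```text
blue [269   7  25  25 441] [281.5  19.8]
blue [369  47  63  47 593] [395.6  83.6]
blue [239 182   7   7  28] [242.1 185.5]
blue [412 289  26  25 503] [424.4 301. ]
[238.63010619 181.75273112]
```

Emit:
apply_moves --pt "0 0 0.5 0 0 0" --pt "0 0 1 0 0 0" --pt "0 0 1 0 0 0" --pt "0 0 1 0 0 0"

```text
clock: 33.55
tcp_pos: [0.6681, 0.1126, 0.0194]
tool_rot: [[0.941, 0.339, 0.0], [0.339, -0.941, -0.0], [0.0, 0.0, -1.0]]
force: [0.1, 0.4, -0.5]
grip_width: 0.0223
```

Emit:
apply_moves --pt "0 0 0.5 0 0 0" --pt "0 0 1 0 0 0" --pt "0 0 1 0 0 0" --pt "0 0 1 0 0 0"

```text
clock: 33.88
tcp_pos: [0.668, 0.1126, 0.0183]
tool_rot: [[0.941, 0.339, 0.0], [0.339, -0.941, -0.0], [0.0, 0.0, -1.0]]
force: [0.1, 0.4, -0.5]
grip_width: 0.0222
```

Emit:
apply_moves --pt "0 0 0.4 0 0 0" --pt "0 0 0.8 0 0 0" --pt "0 0 0.8 0 0 0" --pt "0 0 0.8 0 0 0"

```text
clock: 34.22
tcp_pos: [0.6681, 0.1126, 0.0182]
tool_rot: [[0.941, 0.339, 0.0], [0.339, -0.941, -0.0], [0.0, 0.0, -1.0]]
force: [-1.7, 0.1, 5.2]
grip_width: 0.0224
```

Contact exactly at the floor height. Release, rise and retreat.

Emit:
apply_moves --pt "0 0 0 0 0 0" --pt "0 0 0 0 0 0" --pt "0 0 0 0 0 0" --pt "0 0 0 0 0 0" --pt "0 0 0 0 0 0" --pt "0 0 0 0 0 0" --pt "0 0 0 0 0 0" --pt "0 0 0 0 0 0" --grip 0.4

```text
clock: 34.88
tcp_pos: [0.6681, 0.1126, 0.0181]
tool_rot: [[0.941, 0.339, 0.0], [0.339, -0.941, -0.0], [0.0, 0.0, -1.0]]
force: [0.7, 0.8, 0.5]
grip_width: 0.0514
```

Emit:
apply_moves --pt "0 0 -10 0 0 0" --pt "0 0 -30 0 0 0" --pt "0 0 -60 0 0 0" --pt "0 0 -90 0 0 0" --pt "0 0 -120 0 0 0" --pt "0 0 -150 0 0 0" --pt "0 0 -180 0 0 0" --pt "0 0 -210 0 0 0" --pt "0 0 -220 0 0 0" --pt "0 0 -220 0 0 0"

```text
clock: 35.72
tcp_pos: [0.6702, 0.1128, 0.2427]
tool_rot: [[0.941, 0.339, 0.008], [0.339, -0.941, 0.0], [0.008, 0.002, -1.0]]
force: [0.0, -0.7, 0.2]
grip_width: 0.0514
```

```bash
python3 -c "
from h import *
o=readout.get_obs(); print(o['clock'],o['tcp_pos'],o['grip_width'])
to((.5,-.1,.24),(.25,-.45,.24))"
```

```text
35.7167 [0.6701693  0.11283767 0.24270517] 0.051371788378115325
(0.5, -0.1, 0.24) -> [-232.2  142.6    1.3]
(0.25, -0.45, 0.24) -> [-586.   387.2   -0.8]
```

Emit:
apply_moves --pt "-15 10 0 0 0 0" --pt "-45 30 0 0 0 0" --pt "-75 50 0 0 0 0" --pt "-106 70 0 0 0 0" --pt "-137 90 0 0 0 0" --pt "-168 111 0 0 0 0" --pt "-199 131 0 0 0 0" --pt "-230 152 0 0 0 0" --pt "-261 172 0 0 0 0" --pt "-292 193 0 0 0 0" --pt "-323 213 0 0 0 0" --pt "-354 234 0 0 0 0" --pt "-385 254 0 0 0 0" --pt "-416 275 0 0 0 0" --pt "-447 295 0 0 0 0" --pt "-478 316 0 0 0 0" --pt "-509 336 0 0 0 0" --pt "-540 357 0 0 0 0" --pt "-570 377 0 0 0 0" --pt "-586 387 0 0 0 0"

```text
clock: 37.38
tcp_pos: [0.2471, -0.452, 0.2375]
tool_rot: [[0.942, 0.337, 0.006], [0.337, -0.942, 0.001], [0.006, 0.001, -1.0]]
force: [0.2, -0.1, 0.2]
grip_width: 0.0508
```

Run:
```python
from h import *
o=readout.get_obs(); print(o['clock'],o['tcp_pos'])
T=grab("top"); S=grab("scene")
a=S["image"][150:350,220:470]; b=T["image"][120:345,190:470]
c=np.zeros((600,800,3),np.uint8);c[:320,:400]=cv2.resize(a,(400,320));c[:,400:][:321]=cv2.resize(b,(400,321))
c[321:600,:372]=cv2.resize(T["image"][165:228,215:299],(372,279),interpolation=cv2.INTER_CUBIC)
c[321:600,400:772]=cv2.resize(T["image"][272:335,262:346],(372,279),interpolation=cv2.INTER_CUBIC)
cv2.imwrite("pics/final.png",c[...,::-1])
```

```text
37.3833 [ 0.24714043 -0.4519646   0.23752936]
```

View pics/final.png

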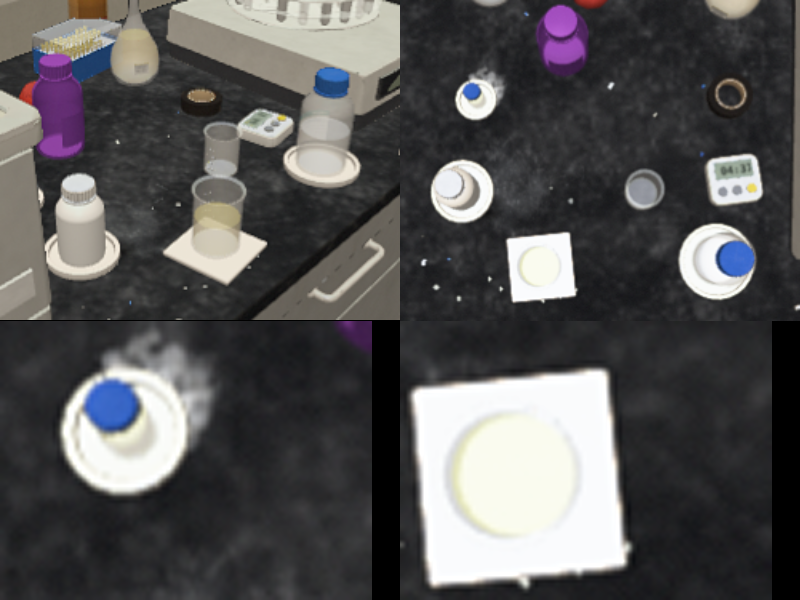

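Everything is in place. The vial stands in the small saucer with its cap at (112,405), the small bottle is in the medium one and the large bottle in the largest. The beaker is central on the tile at (513,474), and the bystanders have not moved. Handing in.

```bash
python3 -c "
from h import *
print(ticket.close_job())"
```

```text
the job is handed in; nothing more can be done
None
```

The job is handed in at about 37 s of robot time. I moved the beaker to the tile first, then the large bottle, small bottle and vial into the large, medium and small saucers.

- **Placing:** I lowered each one in 1 mm steps until I felt light contact, at most about 13 N. Contact came within about 0.5 mm of the expected height each time.
- **Final pictures:** All four stand upright with the gripper clear. The beaker is within a few millimetres of the tile's middle. The empty beaker, timer and purple look-alike are where they were.
- **Disagreements:** The bottle caps measured about 36–37 mm between the fingers, where I expected 40–44 mm, but both held firmly. The side camera disagreed with the top one by up to about 5 mm when I judged positions by eye. I relied on the top camera, and the final views agreed with it.

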